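# Load the detailing brush from the cup and lay it in its cradle

### The job

Pick up the short wooden-handled detailing brush and, holding it in the gripper, dip its bristle tip well below the rim of the low wide steel cup (not the tall narrow beaker). Then lay it gently, without dropping it, flat in the two-forked cradle with its bristles out over the cradle's shallow drip tray, and let go. Do not tip the cup or shove it about, and leave everything else on the bench where it is.

Things in the scene. Friction and masses are not known exactly. Their poses are not given: they have to be found in the camera images.
- brush: Rigid brush, 190 mm, 0.09 kg, lying flat. Wooden handle 110 long, 22 wide (y), 24 high (z); steel ferrule 30 long, 28 x 24; black bristle head 50 long, 26 x 18, last 20 mm 22 x 14. Origin: mid-handle, on its underside (grip the handle here). x runs from bristles (tip x = -135 mm) to butt (x = +55), z up, centre line z = +12. Centre of mass near x = -20 mm. Swaps sides with the cradle.
- brush_tip (a point): The centre of the brush's bristle end, on its centre line (135 mm from the brush's origin along -x, 12 mm up).
- cup: Low wide open steel cup, loose, 96 mm outside diameter, 64 mm high, wall 3 mm (90 mm mouth), floor 4 mm thick, 0.35 kg. Origin: centre of its underside, z up. Plain and straight-sided; it changes places with the beaker. Its contents are not modelled.
- cradle: Brush cradle fixed to the bench: black base plate 225 x 76 x 8 mm, two upright white forks and a drip tray at its -x end. Origin: on the bench midway between the forks; x from tray end to other end, z up. Forks at x = -42 and +42 mm, 8 thick, 60 wide (y), prong tops 72 high. Their slots are 36 wide, open at the top. The laid brush's x axis points along the cradle's x.
- cradle_seat (a point): Point midway between the forks at the height of the two slot floors, 50 mm above the bench: the brush's origin belongs here.
- cradle_tray (a point): Centre of the shallow drip tray (80 x 76 mm, rim 18 mm above the bench), 125 mm from the cradle's origin on its -x side; axes as the cradle's.
- beaker: Bystander: tall narrow open steel beaker, 64 mm diameter, 110 mm high. Origin: centre of its underside, z up.
- foam_pad: Bystander: dark polishing pad, disc of 120 mm diameter, 30 mm high. Origin: centre of its underside.
- tape_roll: Bystander: roll of masking tape lying flat, 100 mm diameter, 24 mm high. Origin: centre of its underside.
- scraper: Bystander: slim spatula-shaped scraper, 150 mm long, lying along its x.
- spray_bottle: Bystander: white spray bottle with red trigger head, 90 mm diameter, 236 mm tall. Origin: centre of its underside.
- flask: Bystander: white bottle, 66 mm diameter, 150 mm tall. Origin: centre of its underside.
- small_bottle: Bystander: grey bottle with red cap, 52 mm diameter, 110 mm tall. Origin: centre of its underside.
Not all that is in view belongs to the job. Of the things that look like the brush, the largest one is meant.

How it is judged:
By the outcome, as a careful person would: the job done as asked, in the order asked, and still so for the second after the job is handed in, with the robot touching nothing.
It also fails if it takes over 56 s, if anything falls off the work surface, if the arm or the gripper's body presses on something with over 40 N, if the wrist force passes 120 N, or if a joint passes its speed limit or range.

### The arm

A 6-joint arm with a two-finger parallel gripper is mounted at the origin on the work surface. World frame = base frame: x ahead of the robot, y to its left, z up, the work surface at z = 0. Lengths are in m, angles in rad, forces in N, time in s.
With the tool pointing down it reaches from about 0.25 to 0.725 m from the base axis. Payload 4 kg.
Tool frame: the origin (TCP) lies at the very end of the fingers, on their centre line; the grasp point (between the pads) lies 19 mm behind it (bot.pinch_z is the distance from the TCP to the grasp point, in m); z points along the fingers, x is the direction in which the jaws open and shut, and the axes are right-handed (so a half turn about z gives the same grasp; the last joint's range is limited). The gripper opens to 85 mm and grips with 20 to 120 N. Pads are 22 mm wide; open, the fingers measure 114 mm over their backs; the gripper's body (76 mm by 85 mm) begins 54 mm behind the grasp point. The pads swing forward as they close: fully open they stand 13 mm farther back than shut.
Start: joints at [-1.253, 0.241, 0.005, 1.335, 0, 1.571], TCP at [0.156, -0.475, 0.231] pointing down, gripper open.
Joint ranges: [-2.72, 2.72], [-1.05, 1.87], [-1.09, 1.28], [-1.99, 2.15], [-1.42, 1.44], [-3.14, 3.14]. Speed limits (rad/s): [2.79, 2.79, 3.14, 3.14, 3.14, 3.14].

### API

Orientations are given as a unit quaternion [x, y, z, w].
In Python, from workcell import bot gives the robot as it stands. The module is installed in compiled form; this text tells all that it offers.
- The arm moves only by the shell command python3 -m inch 'ROWS'. ROWS is JSON, a list of rows, each a list of 7 numbers: the shift along the tool's x, y, z scaled (see below), then the turn, a rotation vector about the tool's x, y, z scaled (see below), then the gripper command: -1 is fully open, 1 is shut, values between are in proportion. In form: [[x, y, z, wx, wy, wz, gripper], ...]. A call has exactly 8 rows; each row shifts and turns the commanded pose from where the row before left it, along the tool's axes as they then stand; what a row does not reach is not made up. The controller multiplies each number of a shift by 2.5 cm and each number of a turn by 180 degrees. A row lasts 1/10 s, in which the tool goes at most 50 mm and 8.59 degrees, less where a joint would pass 70% of its speed; a pose out of reach is approached as far as the arm can. A call with a number of a shift or a turn outside -1 to 1 is refused whole. A call with a gripper value outside its range is refused whole. The fingers move at their own pace and stop on an object; the grip force is fixed at half the most. Time passes only in rows, so rows that do not move let the fingers close, or fill a call up. It gives the time, the measured TCP pose, the force and the opening at its end, in the units of the state.
- bot.get_obs(): the state, without advancing time (a new reading comes with each control period).
- bot.camera(name): name is "side" or "top" or "wrist"; returns (picture, depth): 480x640x3 uint8, blue, green, red; 480x640 float32, m along the optical axis (not along the pixel's ray), 0 where there is no reading.
- bot.get_calibration(name): a dict with "vfov" (degrees; the focal length in pixels is half the picture's height over the tangent of half this angle, whatever the lens; pixels are square), "cx", "cy" (the principal point, pixels), "dist_coeffs" ([k1, k2, p1, p2, k3] as OpenCV has them; the pictures are not rectified), "R" (3x3) and "t" (3): a world point X has camera coordinates R X + t. Camera axes: x right, y down, z forward; pixel columns grow to the right and rows downward; lengths in m; the calibration is good to about 2 mm. A picture is of the moment at which its call begins: read the wrist's pose just before it. get_calibration takes no time and is no camera call; for the wrist camera it gives the pose at the moment of the call.
- bot.job_done(): hands the job in, once; it reports no verdict.
The state is a dict: "clock": time; "joint_pos": joint angles; "joint_vel": joint speeds; "tau": joint torques, N m; "eef_pos": TCP position; "tool_rot": TCP orientation; "ft_force": force on the tool from outside, world axes, zero at the start; "ft_torque": the same for the moment, N m; "grip_width": finger opening in m.
Only numpy, scipy, OpenCV 4.12 (cv2) and the standard library are available. Lean on these libraries where they do the work, as an engineer would, in place of code of your own. Each camera call takes 0.05 s, during which the arm holds its last target.

## Working session

There is one attempt and no reset: what is moved stays moved. The work goes in short steps, Python scripts to look and compute and a shell command to move; the robot and the scene stay as the last step left them, time stands still between calls to the robot, and variables do not carry over. Pictures are saved under pics/ and viewed, and the job is handed in when it is done.

```bash
mkdir -p pics; ls; cat > h.py <<'E'
import numpy as np, cv2
from workcell import bot
def K(c):
    f=240/np.tan(np.radians(c['vfov'])/2)
    return np.array([[f,0,c['cx']],[0,f,c['cy']],[0,0,1.]])
def ray(c,uv):
    uv=np.array(uv,float).reshape(-1,1,2)
    n=cv2.undistortPoints(uv,K(c),np.array(c['dist_coeffs'],float)).reshape(-1,2)
    R=np.array(c['R']);t=np.array(c['t'])
    d=np.c_[n,np.ones(len(n))]@R
    return -R.T@t,d
def onplane(c,uv,z):
    o,d=ray(c,uv)
    return o+d*((z-o[2])/d[:,2])[:,None]
def proj(c,X):
    X=np.array(X,float).reshape(-1,3)
    r,_=cv2.Rodrigues(np.array(c['R'],float))
    return cv2.projectPoints(X,r,np.array(c['t'],float),K(c),np.array(c['dist_coeffs'],float))[0].reshape(-1,2)
def cloud(c,dep):
    v,u=np.mgrid[0:480,0:640]
    uv=np.c_[u.ravel(),v.ravel()]
    o,d=ray(c,uv)
    return (o+d*dep.reshape(-1,1)).reshape(480,640,3)
E
python3 - <<'E'
from h import *
import pickle
for n in ["top","side","wrist"]:
    c=bot.get_calibration(n); p,d=bot.camera(n)
    cv2.imwrite(f'pics/{n}0.png',p); pickle.dump((c,p,d),open(f'{n}0.pkl','wb'))
    print(n,c['vfov'],np.round(-np.array(c['R']).T@np.array(c['t']),3))
o=bot.get_obs();print(o['eef_pos'],o['tool_rot'],o['clock'],bot.pinch_z,o['grip_width'])
E
```

```text
pics
top 51.4004899319031 [ 0.355 -0.007  1.155]
side 57.179456007848934 [0.136 0.832 0.574]
wrist 65.33028063091155 [ 0.219 -0.455  0.374]
[ 0.15608212 -0.4745186   0.23061004] [ 8.10088001e-01 -5.86307746e-01 -6.57033812e-04 -4.74232187e-04] 0.15 0.0187 0.08547694997771858
```

View pics/top0.png

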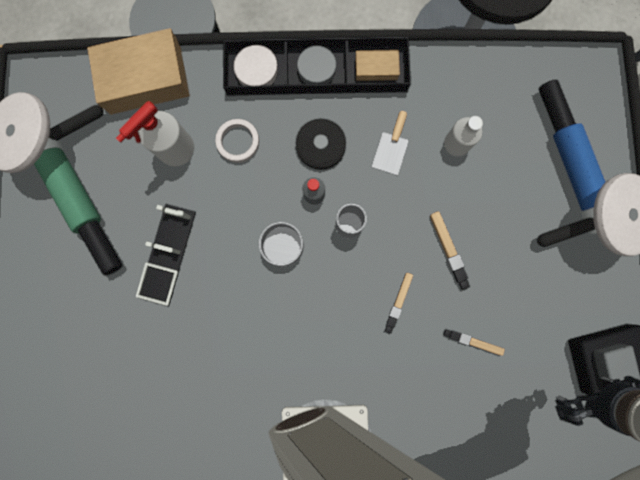

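View pics/side0.png

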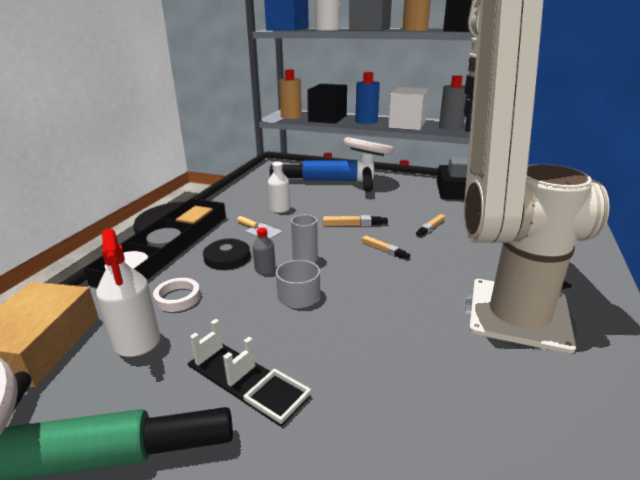

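Three objects in the top view could be the brush: the one at (450,250), one at (400,302) and one at (474,342). The scraper at (393,142) also has a wooden handle. (450,250) looks largest, so I'll measure all three and check it in a close crop. The wide cup is at (281,244), the beaker at (350,220), and the cradle spans (180,212) to (157,285), with its tray at the near end.

```bash
python3 - <<'E'
from h import *
import pickle
c,p,d=pickle.load(open('top0.pkl','rb'))
P=cloud(c,d)
hsv=cv2.cvtColor(p,cv2.COLOR_BGR2HSV)
m=((hsv[...,0]>8)&(hsv[...,0]<25)&(hsv[...,1]>90)&(hsv[...,2]>100)).astype(np.uint8)
n,l,s,ce=cv2.connectedComponentsWithStats(m)
for i in range(1,n):
    if s[i,4]<60 or s[i,4]>2000: continue
    q=P[l==i]; 
    ys,xs=np.nonzero(l==i)
    W=onplane(c,np.c_[xs,ys],.024 )[:,:2]
    r=cv2.minAreaRect((W*1000).astype(np.float32))
    print(ce[i].round(),s[i,4],'zmed',np.median(q[:,2]).round(4),r)
# whole large brush : above-bench mask
win=np.zeros((480,640),bool);win[195:300,420:480]=1
mm=win&(P[...,2]>.008)
ys,xs=np.nonzero(mm);W=onplane(c,np.c_[xs,ys],.02)[:,:2]
print('whole',len(xs),cv2.minAreaRect((W*1000).astype(np.float32)),P[mm][:,2].max(), 'bench',np.median(P[win&~mm][:,2]))
# cup, beaker
for nm,(u0,u1,v0,v1),z in [('cup',(245,318,210,280),.064),('beaker',(328,375,195,242),.11)]:
    w=np.zeros((480,640),bool);w[v0:v1,u0:u1]=1
    mm=w&(P[...,2]>z-.006)&(P[...,2]<z+.01)
    q=P[mm];(x,y),r=cv2.minEnclosingCircle((q[:,:2]*1000).astype(np.float32))
    print(nm,len(q),x,y,r,np.percentile(q[:,2],[50,95]))
cv2.imwrite('pics/crop0.png',np.hstack([cv2.resize(p[190:360,380:520],None,fx=3,fy=3),cv2.resize(p[190:360,110:220],None,fx=3,fy=3)]))
E
```

```text
[377.  63.] 584 zmed 0.037 ((895.884521484375, -146.56251525878906), (102.66500091552734, 64.1004867553711), 89.26386260986328)
[440. 237.] 61 zmed 0.022 ((474.0814208984375, -275.0129699707031), (103.6605453491211, 4.607353210449219), 22.24884605407715)
whole 964 ((442.90118408203125, -294.4126892089844), (219.66171264648438, 123.8730239868164), 0.1977059543132782) 1.1552522949050572 bench 0.00037409240744268324
cup 200 462.08160400390625 87.96459197998047 48.095584869384766 [0.06341502 0.06669771]
beaker 136 507.8722229003906 -66.56299591064453 31.925277709960938 [0.10964729 0.11304862]
```

View pics/crop0.png

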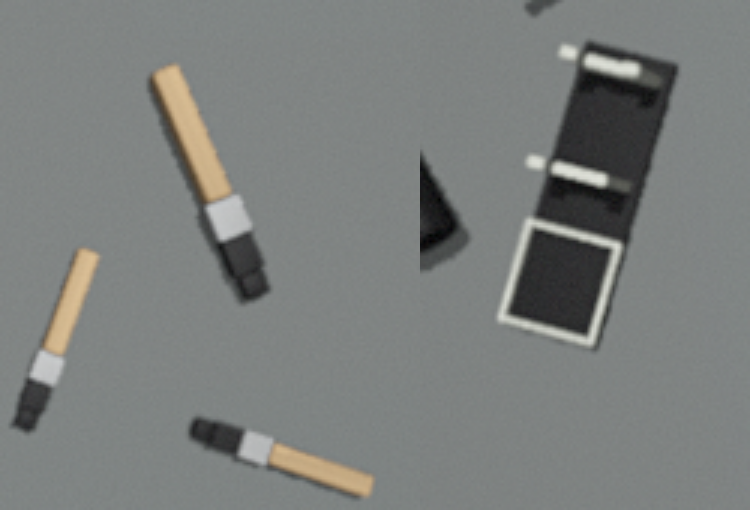

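The crop confirms that the brush at (450,250) is the largest of the three lookalikes. The cradle's tray is at its near end. Next I'll refine the brush and cradle poses.

```bash
python3 - <<'E'
from h import *
import pickle
c,p,d=pickle.load(open('top0.pkl','rb'))
P=cloud(c,d)
hsv=cv2.cvtColor(p,cv2.COLOR_BGR2HSV)
print(hsv[230,444],hsv[262,457],hsv[280,463],hsv[250,430])
m=((hsv[...,0]>5)&(hsv[...,0]<30)&(hsv[...,1]>50)&(hsv[...,2]>110)).astype(np.uint8)
n,l,s,ce=cv2.connectedComponentsWithStats(m)
for i in range(1,n):
    if s[i,4]<60 or s[i,4]>1000: continue
    ys,xs=np.nonzero(l==i)
    W=onplane(c,np.c_[xs,ys],.024)[:,:2]
    print(ce[i].round(),s[i,4],np.median(P[l==i][:,2]).round(4),cv2.minAreaRect((W*1000).astype(np.float32)))
w=np.zeros((480,640),bool);w[200:300,420:482]=1
b=w&(P[...,2]>.008)&(P[...,2]<.05)
n,l,s,ce=cv2.connectedComponentsWithStats(b.astype(np.uint8)); i=1+np.argmax(s[1:,4])
ys,xs=np.nonzero(l==i);
for z in (.024,.012):
  W=onplane(c,np.c_[xs,ys],z)[:,:2]*1000
  r=cv2.minAreaRect(W.astype(np.float32)); print('whole',z,r, cv2.boxPoints(r).round(1).tolist())
q=P[l==i][:,:2]; u,sv,vt=np.linalg.svd(q-q.mean(0)); a=vt[0]; pr=(q-q.mean(0))@a
print('cloud axis',a,q.mean(0)+a*pr.min(),q.mean(0)+a*pr.max())
# cradle
w=np.zeros((480,640),bool);w[195:312,130:205]=1
wt=(w&(hsv[...,2]>150)&(hsv[...,1]<50)).astype(np.uint8)
n,l,s,ce=cv2.connectedComponentsWithStats(wt)
for i in range(1,n):
    if s[i,4]<5: continue
    ys,xs=np.nonzero(l==i); zm=np.median(P[l==i][:,2])
    for z in ((.018,) if s[i,4]>150 else (.072,.05)):
        W=onplane(c,np.c_[xs,ys],z)[:,:2]*1000
        print('white',ce[i].round(1),s[i,4],'z',zm.round(4),np.percentile(P[l==i][:,2],[5,95]).round(3),z,cv2.minAreaRect(W.astype(np.float32)))
b=(w&(P[...,2]>.004)&(P[...,2]<.025))
q=P[b]; print('plate',cv2.minAreaRect((q[:,:2]*1000).astype(np.float32)))
b=(w&(P[...,2]>.04)&(P[...,2]<.09))
n,l,s,ce=cv2.connectedComponentsWithStats(b.astype(np.uint8))
for i in range(1,n):
    q=P[l==i];print('hi',s[i,4],q.mean(0).round(4),cv2.minAreaRect((q[:,:2]*1000).astype(np.float32)), q[:,2].max())
E
```

```text
[ 18  81 213] [ 90   3 193] [120   6  46] [ 83   8 133]
[399. 125.] 243 0.0179 ((737.1656494140625, -191.40858459472656), (19.667470932006836, 76.92190551757812), 70.84538269042969)
[444. 234.] 460 0.0239 ((478.2557373046875, -284.45770263671875), (109.22650909423828, 22.810161590576172), 20.931257247924805)
[403. 290.] 290 0.018 ((352.895263671875, -185.96221923828125), (18.25791358947754, 82.61888122558594), 67.7596664428711)
[487. 346.] 276 0.0182 ((219.36119079589844, -371.83837890625), (82.16167449951172, 17.486759185791016), 69.20502471923828)
whole 0.024 ((440.1990051269531, -296.60223388671875), (189.33062744140625, 31.705524444580078), 22.169469833374023) [[346.6000061035156, -317.6000061035156], [358.5, -347.0], [533.7999877929688, -275.6000061035156], [521.9000244140625, -246.1999969482422]]
whole 0.012 ((441.09893798828125, -299.670654296875), (191.33900451660156, 32.041847229003906), 22.169466018676758) [[346.5, -320.8999938964844], [358.5, -350.6000061035156], [535.7000122070312, -278.3999938964844], [523.7000122070312, -248.6999969482422]]
cloud axis [-0.93414125 -0.35
[... 1140 characters left out ...]
.6 247.5] 74 z 0.0508 [0.009 0.074] 0.05 ((459.9181823730469, 351.8871765136719), (41.10882568359375, 8.789570808410645), 73.70511627197266)
white [155.2 283.7] 347 z 0.0168 [-0.001  0.021] 0.018 ((380.8096008300781, 377.5133972167969), (78.89356994628906, 82.69285583496094), 74.15158081054688)
plate ((451.7287902832031, 357.266357421875), (271.4718933105469, 175.7738037109375), 0.3502279222011566)
hi 125 [0.5414 0.3307 0.0596] ((541.7393188476562, 330.1282958984375), (62.58140563964844, 8.165324211120605), 73.85946655273438) 0.07620013953784155
hi 112 [0.4601 0.3528 0.0594] ((460.1185607910156, 352.9200439453125), (61.1025505065918, 7.8762288093566895), 73.9527816772461) 0.07648641338384965
```

The brush lies at about (0.478, -0.284) with yaw 21°, tip toward me. The cup is at (0.462, 0.088), where the fitted radius of 48.1 mm matches the given size. The fork centres are 84.7 mm apart (84 given), so the cradle sits at (0.501, 0.3415) with yaw about -16°. The measured tray centre agrees to 2 mm. I'll use tool y = brush +x, which keeps joint 6 mid-range at all three stations. The first move is to above the brush.

```bash
python3 -m inch '[[-0.2,-0.95,0,0,0,0,-1],[-0.2,-0.95,0,0,0,0,-1],[-0.2,-0.95,0,0,0,0,-1],[-0.2,-0.95,0,0,0,0,-1],[-0.2,-0.95,0,0,0,0,-1],[-0.2,-0.95,0,0,0,0,-1],[-0.2,-0.95,0,0,0,0,-1],[-0.2,-0.95,0,0,0,0,-1]]'
python3 -m inch '[[-0.2,-0.95,0,0,0,0,-1],[-0.2,-0.95,0,0,0,0,-1],[-0.2,-0.95,0,0,0,0,-1],[-0.2,-0.95,0,0,0,0,-1],[-0.2,-0.95,0,0,0,0,-1],[-0.2,-0.95,0,0,0,0,-1],[0,0,0,0,0,-0.045,-1],[0,0,0,0,0,-0.045,-1]]'
```

```text
clock: 0.95
eef_pos: [0.3249, -0.3768, 0.231]
tool_rot: [0.81, -0.586, -0.0, -0.0]
ft_force: [0.4, -0.3, -0.6]
grip_width: 0.0853
clock: 1.75
eef_pos: [0.4507, -0.3037, 0.2306]
tool_rot: [0.886, -0.463, -0.001, -0.0]
ft_force: [-0.1, 0.5, -0.1]
grip_width: 0.0853
```

```bash
python3 -m inch '[[0,0,0,0,0,-0.045,-1],[0,0,0,0,0,-0.045,-1],[0,0,0,0,0,-0.045,-1],[0,0,0,0,0,-0.045,-1],[0,0,0,0,0,-0.045,-1],[0,0,0,0,0,-0.045,-1],[0,0,0,0,0,-0.045,-1],[0,0,0,0,0,-0.045,-1]]'
python3 -m inch '[[0,0,0,0,0,-0.045,-1],[0,0,0,0,0,-0.045,-1],[0,0,0,0,0,-0.045,-1],[0,0,0,0,0,-0.045,-1],[0,0,0,0,0,-0.045,-1],[0,0,0,0,0,-0.045,-1],[0,0,0,0,0,-0.045,-1],[0,0,0,0,0,-0.045,-1]]'
cat >> h.py <<'E'
from scipy.spatial.transform import Rotation as Ro
def state():
    o=bot.get_obs();R=Ro.from_quat(o['tool_rot'])
    M=R.as_matrix()
    print('clk',round(o['clock'],2),'p',np.round(o['eef_pos'],4),'q',np.round(o['joint_pos'],3),'F',np.round(o['ft_force'],1),'w',round(o['grip_width'],4),'jawdeg',round(np.degrees(np.arctan2(M[1,0],M[0,0])),2),'tz',np.round(M[:,2],3))
    return np.array(o['eef_pos']),M
def togo(tgt):
    p,M=state()
    d=M.T@(np.array(tgt)-p)/.025
    print('togo units of 25mm in tool axes',np.round(d,3))
E
python3 -c "
from h import *
togo([.478,-.284,.15])"
```

```text
clock: 2.55
eef_pos: [0.45, -0.3044, 0.2308]
tool_rot: [0.997, 0.083, -0.0, -0.0]
ft_force: [0.3, 0.3, -0.9]
grip_width: 0.085
clock: 3.35
eef_pos: [0.45, -0.3044, 0.2308]
tool_rot: [0.797, 0.604, -0.0, -0.0]
ft_force: [-0.0, 0.4, 0.2]
grip_width: 0.0854
clk 3.35 p [ 0.45   -0.3044  0.2308] q [-0.595  0.328  0.123  1.366 -0.    -0.321] F [-0.   0.4  0.2] w 0.0854 jawdeg 74.34 tz [-0.001  0.001 -1.   ]
togo units of 25mm in tool axes [1.089 0.862 3.233]
```

```bash
python3 -m inch '[[0,0,0,0,0,-0.041,-1],[0,0,0,0,0,-0.041,-1],[0,0,0,0,0,-0.041,-1],[0,0,0,0,0,-0.041,-1],[0,0,0,0,0,-0.041,-1],[0,0,0,0,0,0,-1],[0,0,0,0,0,0,-1],[0,0,0,0,0,0,-1]]'
python3 - <<'E'
from h import *
import pickle
c=bot.get_calibration('wrist'); p,d=bot.camera('wrist'); pickle.dump((c,p,d),open('wrist1.pkl','wb'))
cv2.imwrite('pics/wrist1.png',p)
P=cloud(c,d)
hsv=cv2.cvtColor(p,cv2.COLOR_BGR2HSV)
m=((hsv[...,0]>5)&(hsv[...,0]<30)&(hsv[...,1]>50)&(hsv[...,2]>90)).astype(np.uint8)
n,l,s,ce=cv2.connectedComponentsWithStats(m)
for i in range(1,n):
    if s[i,4]<400: continue
    ys,xs=np.nonzero(l==i)
    W=onplane(c,np.c_[xs,ys],.024)[:,:2]
    print(ce[i].round(),s[i,4],np.median(P[l==i][:,2]).round(4),cv2.minAreaRect((W*1000).astype(np.float32)))
togo([.478,-.284,.15])
E
```

```text
clock: 4.15
eef_pos: [0.4501, -0.3045, 0.2311]
tool_rot: [0.568, 0.823, -0.0, -0.0]
ft_force: [-0.5, 0.6, -0.4]
grip_width: 0.0858
[467. 153.] 1863 0.0186 ((351.6848449707031, -193.068115234375), (19.510581970214844, 82.81175231933594), 67.82241821289062)
[323. 238.] 2407 0.0245 ((476.69329833984375, -286.49322509765625), (107.43502807617188, 21.587200164794922), 20.717004776000977)
clk 4.2 p [ 0.4502 -0.3045  0.2312] q [-0.595  0.328  0.123  1.367  0.    -0.958] F [0.2 0.1 0.4] w 0.0854 jawdeg 110.83 tz [-0.  0. -1.]
togo units of 25mm in tool axes [0.371 1.333 3.248]
```

View pics/wrist1.png

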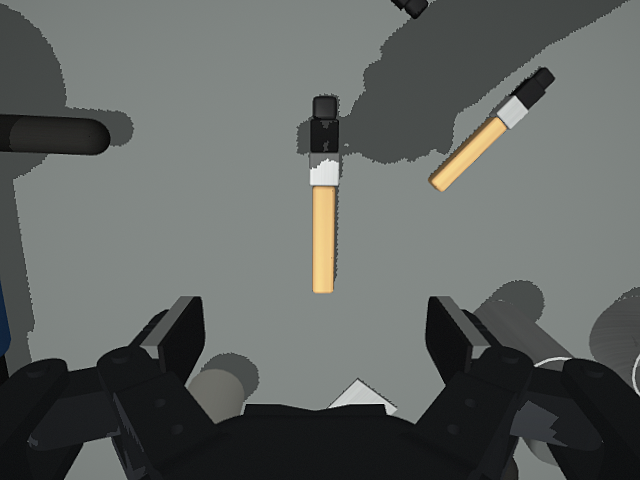

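The wrist picture shows the large brush at (323,195), centred between the open jaws with its bristles up-image. Its axis is 20.7° and its top is at z = 0.0245 (0.024 expected). The wrist and top positions agree to 2 mm. I'm going down.

```bash
python3 -m inch '[[0.16,0.64,0.5,0,0,0,-1],[0.155,0.636,0.5,0,0,0,-1],[0,0,0.9,0,0,0,-1],[0,0,0.9,0,0,0,-1],[0,0,0.9,0,0,0,-1],[0,0,0.9,0,0,0,-1],[0,0,0.9,0,0,0,-1],[0,0,0.9,0,0,0,-1]]'
python3 -m inch '[[0,0,0.6,0,0,0,-1],[0,0,0.6,0,0,0,-1],[0,0,0.4,0,0,0,-1],[0,0,0.4,0,0,0,-1],[0,0,0.3,0,0,0,-1],[0,0,0,0,0,0,-1],[0,0,0,0,0,0,-1],[0,0,0,0,0,0,-1]]'
python3 - <<'E'
from h import *
togo([.4772,-.2858,.004])
p,d=bot.camera('wrist');q,_=bot.camera('side')
cv2.imwrite('pics/w2.png',np.hstack([cv2.resize(p,(400,300)),cv2.resize(q[150:330,280:520],(400,300))]))
E
```

```text
clock: 5.0
eef_pos: [0.4776, -0.2843, 0.069]
tool_rot: [0.567, 0.824, 0.0, -0.001]
ft_force: [0.0, -0.8, -0.7]
grip_width: 0.0858
clock: 5.8
eef_pos: [0.4778, -0.2862, 0.0145]
tool_rot: [0.567, 0.824, 0.0, 0.001]
ft_force: [-0.3, 0.1, 0.8]
grip_width: 0.0852
clk 5.8 p [ 0.4778 -0.2862  0.0145] q [-0.54   0.535 -0.164  0.871  0.    -0.904] F [-0.3  0.1  0.8] w 0.0852 jawdeg 110.9 tz [ 0.001 -0.001 -1.   ]
togo units of 25mm in tool axes [ 0.025 -0.016  0.421]
```

View pics/w2.png

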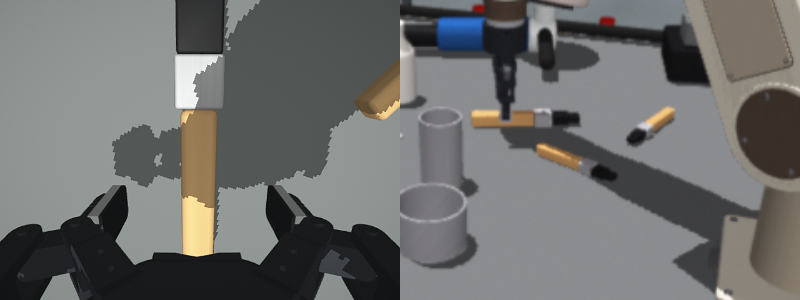

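The handle is centred between the jaws, at x≈198 with the pads at about 118 and 275 in the left panel. I'll go down the last 10 mm and close.

```bash
python3 -m inch '[[0,0,0.2,0,0,0,-1],[0,0,0.2,0,0,0,-1],[0,0,0,0,0,0,-0.3],[0,0,0,0,0,0,0],[0,0,0,0,0,0,0.3],[0,0,0,0,0,0,1],[0,0,0,0,0,0,1],[0,0,0,0,0,0,1]]'
python3 -m inch '[[0,0,0,0,0,0,1],[0,0,0,0,0,0,1],[0,0,0,0,0,0,1],[0,0,0,0,0,0,1],[0,0,0,0,0,0,1],[0,0,0,0,0,0,1],[0,0,-0.2,0,0,0,1],[0,0,-0.2,0,0,0,1]]'
python3 -c "
from h import *
state()"
```

```text
clock: 6.7
eef_pos: [0.4776, -0.286, 0.0042]
tool_rot: [0.567, 0.824, 0.0, 0.0]
ft_force: [0.3, 0.9, 2.0]
grip_width: 0.0207
clock: 7.5
eef_pos: [0.4762, -0.2852, 0.0132]
tool_rot: [0.567, 0.824, -0.0, -0.001]
ft_force: [0.4, 0.1, -0.3]
grip_width: 0.0207
clk 7.5 p [ 0.4762 -0.2852  0.0132] q [-0.54   0.536 -0.166  0.872  0.    -0.905] F [ 0.4  0.1 -0.3] w 0.0207 jawdeg 110.91 tz [-0.002  0.001 -1.   ]
```

```bash
python3 -m inch '[[0,0,-0.6,0,0,0,1],[0,0,-1,0,0,0,1],[0,0,-1,0,0,0,1],[0,0,-1,0,0,0,1],[0,0,-1,0,0,0,1],[0,0,-1,0,0,0,1],[0,0,-1,0,0,0,1],[0,0,-1,0,0,0,1]]'
python3 - <<'E'
from h import *
state()
c=bot.get_calibration('wrist');p,d=bot.camera('wrist');q,_=bot.camera('side')
cv2.imwrite('pics/w3.png',np.hstack([cv2.resize(p,(400,300)),cv2.resize(q[50:290,250:570],(400,300))]))
E
```

```text
clock: 8.3
eef_pos: [0.4766, -0.2855, 0.2046]
tool_rot: [0.567, 0.824, -0.0, -0.001]
ft_force: [-0.0, -0.1, -0.9]
grip_width: 0.0212
clk 8.3 p [ 0.4766 -0.2855  0.2046] q [-0.54   0.364  0.106  1.314  0.    -0.905] F [-0.  -0.1 -0.9] w 0.0212 jawdeg 110.91 tz [-0.001  0.001 -1.   ]
```

View pics/w3.png

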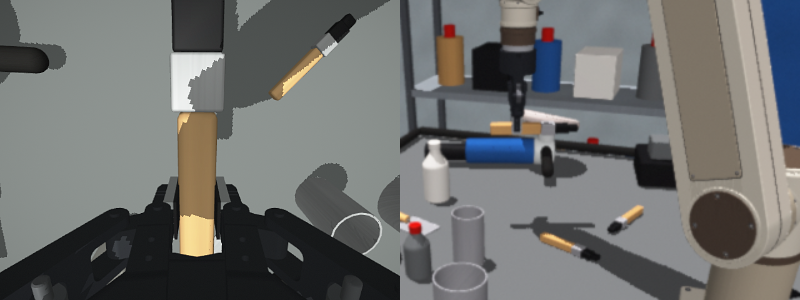

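The brush is held and level, with the handle between the pads at (198,235) in the left panel. Next I'll carry it high over to the pre-dip point on the far side of the cup.

```bash
python3 -m inch '[[0.5,0.3,-0.1,0,0,0,1],[0.85,0.47,-0.1,0,0,0,1],[0.88,0.48,-0.1,0,0,0,1],[0.88,0.48,-0.1,0,0,0,1],[0.88,0.48,-0.1,0,0,0,1],[0.88,0.48,-0.1,0,0,0,1],[0.88,0.48,-0.1,0,0,0,1],[0.88,0.48,-0.1,0,0,0,1]]'
python3 -m inch '[[0.88,0.48,0,0,0,0,1],[0.88,0.48,0,0,0,0,1],[0.88,0.48,0,0,0,0,1],[0.88,0.48,0,0,0,0,1],[0.88,0.48,0,0,0,0,1],[0.88,0.48,0,0,0,0,1],[0.88,0.48,0,0,0,0,1],[0.88,0.48,0,0,0,0,1]]'
python3 -c "
from h import *
togo([.53,.101,.225])"
```

```text
clock: 9.2
eef_pos: [0.5019, -0.0962, 0.222]
tool_rot: [0.567, 0.824, -0.001, -0.002]
ft_force: [0.6, -0.9, -0.7]
grip_width: 0.0206
clock: 10.0
eef_pos: [0.5285, 0.1019, 0.2219]
tool_rot: [0.567, 0.824, -0.001, -0.002]
ft_force: [0.7, -0.4, -1.6]
grip_width: 0.021
clk 10.0 p [0.5285 0.1019 0.2219] q [ 0.19   0.324  0.093  1.344  0.    -0.175] F [ 0.7 -0.4 -1.6] w 0.021 jawdeg 110.95 tz [-0.004 -0.    -1.   ]
togo units of 25mm in tool axes [-0.055  0.042 -0.126]
```

```bash
python3 -m inch '[[0,0,0,0,0,0.028,1],[0,0,0,0,0,0.028,1],[0,0,0,0,0,0,1],[0,0,0,-0.04,0,0,1],[0,0,0,-0.04,0,0,1],[0,0,0,-0.04,0,0,1],[0,0,0,-0.04,0,0,1],[0,0,0,-0.04,0,0,1]]'
python3 -m inch '[[0,0,0,-0.04,0,0,1],[0,0,0,-0.04,0,0,1],[0,0,0,-0.04,0,0,1],[0,0,0,0,0,0,1],[0,0,0,0,0,0,1],[0,0,0,0,0,0,1],[0,0,0,0,0,0,1],[0,0,0,0,0,0,1]]'
python3 - <<'E'
from h import *
import pickle
p,M=state()
print('pred tip',p+M@[0,-.135,-.008])
c=bot.get_calibration('side');q,d=bot.camera('side');t,td=bot.camera('top');ct=bot.get_calibration('top')
pickle.dump((c,q,d,ct,t,td),open('dip.pkl','wb'))
print('side px tip',proj(c,p+M@[0,-.135,-.008]),'top',proj(ct,p+M@[0,-.135,-.008]))
cv2.imwrite('pics/d1.png',np.hstack([cv2.resize(q[120:330,200:480],(400,300)),cv2.resize(t[150:330,200:440],(400,300))]))
E
```

```text
clock: 10.8
eef_pos: [0.5289, 0.1003, 0.2233]
tool_rot: [0.605, 0.733, 0.24, 0.198]
ft_force: [0.8, 0.4, -2.1]
grip_width: 0.0208
clock: 11.6
eef_pos: [0.5329, 0.1008, 0.2246]
tool_rot: [0.563, 0.681, 0.361, 0.298]
ft_force: [-0.2, -0.0, -0.9]
grip_width: 0.0207
clk 11.6 p [0.5329 0.1008 0.2246] q [ 0.185 -0.141 -0.947 -0.209  0.003 -0.002] F [-0.2 -0.  -0.9] w 0.0207 jawdeg 100.84 tz [ 0.812  0.155 -0.562]
pred tip [0.4518429  0.08524361 0.117468  ]
side px tip [[301.35910074 249.42737417]] top [[279.00719557 245.54631551]]
```

View pics/d1.png

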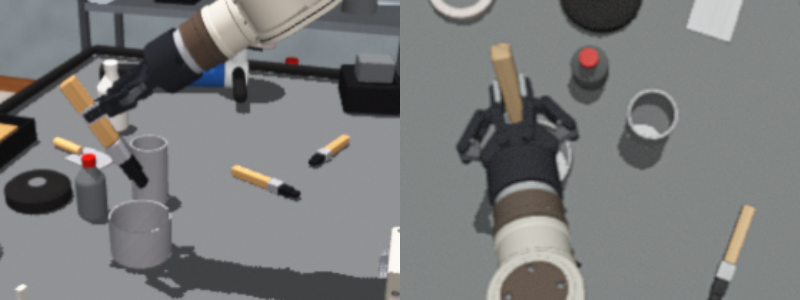

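In the side view the tip is at about (300,249.5), against a predicted (301,249), so the hold is as modelled. Joint 3 is near its limit (-0.947 of -1.09), so I'll ease the tilt to about 45° before going down.

```bash
python3 -m inch '[[0,0,0,0.03,0,0,1],[0,0,0,0.03,0,0,1],[0,0,0,0,0,0,1],[0,0,0,0,0,0,1],[0,0,0,0,0,0,1],[0,0,0,0,0,0,1],[0,0,0,0,0,0,1],[0,0,0,0,0,0,1]]'
python3 - <<'E'
from h import *
p,M=state()
tip=p+M@[0,-.135,-.008]; print('tip',tip)
r=np.array([.982,.187]); g=np.r_[np.array([.462,.088])-.024*r,.09]
d=g-tip
print('align',M.T@(d*[1,1,0])/.025,'down per m',M.T@[0,0,-1])
E
```

```text
clock: 12.5
eef_pos: [0.5309, 0.1004, 0.2222]
tool_rot: [0.589, 0.712, 0.294, 0.243]
ft_force: [0.4, 0.7, -0.5]
grip_width: 0.0211
clk 12.5 p [0.5309 0.1004 0.2222] q [ 0.185 -0.141 -0.757  0.172  0.002 -0.002] F [ 0.4  0.7 -0.5] w 0.0211 jawdeg 100.83 tz [ 0.693  0.132 -0.709]
tip [0.43129292 0.08132934 0.13269425]
align [0.03210724 0.21051757 0.20933294] down per m [-8.82842501e-06 -7.05108158e-01  7.09099771e-01]
```

```bash
python3 -m inch '[[0.03,0.21,0.21,0,0,0,1],[0,-0.25,0.25,0,0,0,1],[0,-0.25,0.25,0,0,0,1],[0,-0.25,0.25,0,0,0,1],[0,-0.25,0.25,0,0,0,1],[0,0,0,0,0,0,1],[0,0,0,0,0,0,1],[0,0,0,0,0,0,1]]'
python3 - <<'E'
from h import *
p,M=state()
print('tip',p+M@[0,-.135,-.008])
c=bot.get_calibration('side');q,d=bot.camera('side')
print('side px tip',proj(c,p+M@[0,-.135,-.008]))
cv2.imwrite('pics/d2.png',cv2.resize(q[150:330,200:440],(800,600)))
E
```

```text
clock: 13.3
eef_pos: [0.5391, 0.1027, 0.1883]
tool_rot: [0.589, 0.712, 0.295, 0.244]
ft_force: [0.4, 0.5, -1.3]
grip_width: 0.0207
clk 13.3 p [0.5391 0.1027 0.1883] q [ 0.188 -0.064 -0.805  0.046  0.001 -0.001] F [ 0.4  0.5 -1.3] w 0.0207 jawdeg 100.83 tz [ 0.694  0.133 -0.708]
tip [0.43969154 0.08371045 0.09858434]
side px tip [[307.1898378  257.74057182]]
```

View pics/d2.png

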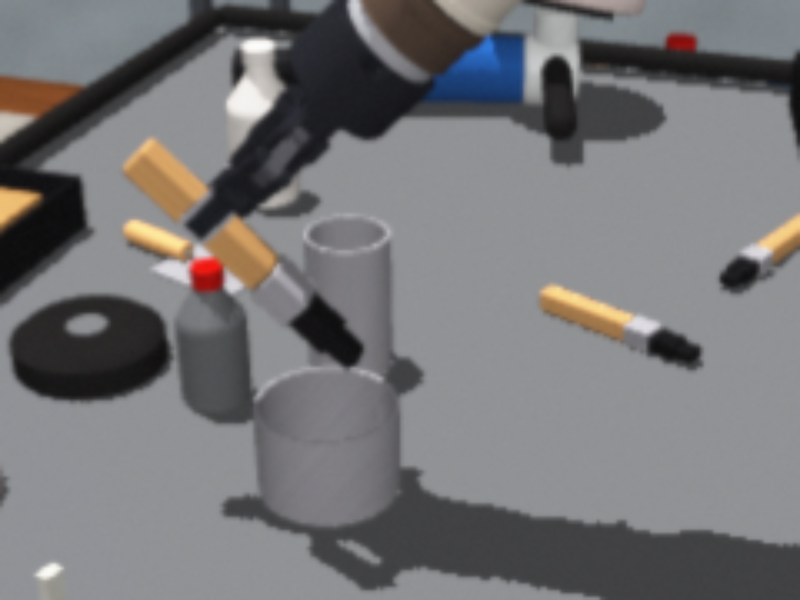

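The tip is at picture point (355,360), which is full-frame (306.5,258) against a predicted (307,258). The cup rim ellipse is centred near (298,271). One check of the rim centre's projection, then down.

```bash
python3 - <<'E'
from h import *
c=bot.get_calibration('side')
print(proj(c,[[.462,.088,.064],[.415,.079,.064],[.509,.097,.064]]))
E
python3 -m inch '[[0,-0.25,0.25,0,0,0,1],[0,-0.25,0.25,0,0,0,1],[0,-0.25,0.25,0,0,0,1],[0,-0.25,0.25,0,0,0,1],[0,0,0,0,0,0,1],[0,0,0,0,0,0,1],[0,0,0,0,0,0,1],[0,0,0,0,0,0,1]]'
python3 -c "
from h import *
p,M=state()
print('tip',p+M@[0,-.135,-.008])"
```

```text
[[297.27438199 270.70248052]
 [319.02586712 272.41817144]
 [275.88007406 269.00942138]]
clock: 14.15
eef_pos: [0.5389, 0.1027, 0.1531]
tool_rot: [0.589, 0.712, 0.295, 0.244]
ft_force: [0.2, 0.0, 0.1]
grip_width: 0.0208
clk 14.15 p [0.5389 0.1027 0.1531] q [ 0.188  0.009 -0.863 -0.086  0.001 -0.001] F [0.2 0.  0.1] w 0.0208 jawdeg 100.83 tz [ 0.694  0.133 -0.708]
tip [0.43949248 0.08366744 0.06334728]
```

```bash
python3 -m inch '[[0,-0.25,0.25,0,0,0,1],[0,-0.25,0.25,0,0,0,1],[0,-0.25,0.25,0,0,0,1],[0,-0.25,0.25,0,0,0,1],[0,0,0,0,0,0,1],[0,0,0,0,0,0,1],[0,0,0,0,0,0,1],[0,0,0,0,0,0,1]]'
python3 - <<'E'
from h import *
p,M=state()
print('tip',p+M@[0,-.135,-.008])
q,d=bot.camera('side')
cv2.imwrite('pics/d3.png',cv2.resize(q[150:330,200:440],(800,600)))
E
```

```text
clock: 14.95
eef_pos: [0.5388, 0.1026, 0.1176]
tool_rot: [0.589, 0.712, 0.295, 0.244]
ft_force: [0.3, -0.2, -0.2]
grip_width: 0.0206
clk 14.95 p [0.5388 0.1026 0.1176] q [ 0.188  0.097 -0.914 -0.225  0.001 -0.001] F [ 0.3 -0.2 -0.2] w 0.0206 jawdeg 100.83 tz [ 0.694  0.133 -0.708]
tip [0.43938536 0.083637   0.0279195 ]
```

View pics/d3.png

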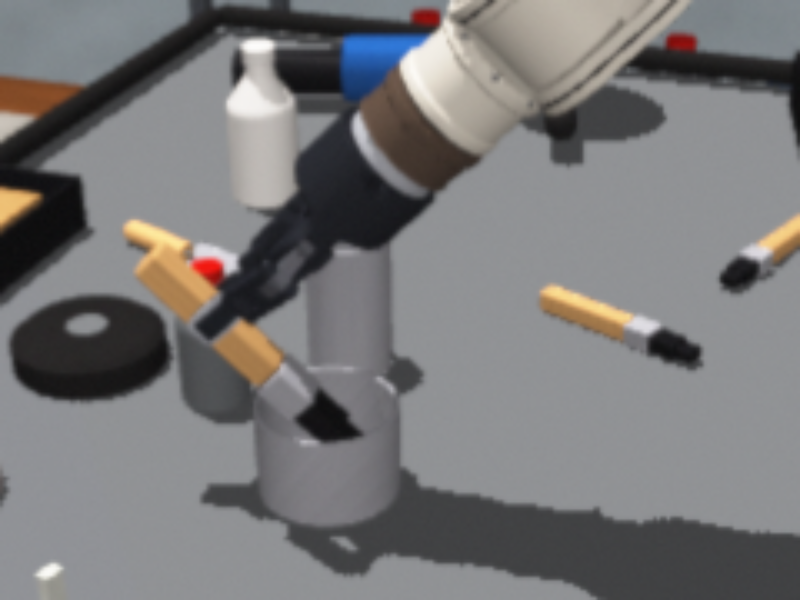

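The bristles are inside the cup at (330,420), with the tip about 36 mm below the rim, no contact force and the cup unmoved. Now I'll raise it straight out and level it.

```bash
python3 -m inch '[[0,0.25,-0.25,0,0,0,1],[0,0.4,-0.4,0,0,0,1],[0,0.4,-0.4,0,0,0,1],[0,0.5,-0.5,0,0,0,1],[0,0.5,-0.5,0,0,0,1],[0,0.5,-0.5,0,0,0,1],[0,0.5,-0.5,0,0,0,1],[0,0,0,0,0,0,1]]'
python3 -m inch '[[0,0,0,0.04,0,0,1],[0,0,0,0.04,0,0,1],[0,0,0,0.04,0,0,1],[0,0,0,0.04,0,0,1],[0,0,0,0.04,0,0,1],[0,0,0,0.04,0,0,1],[0,0,0,0.0102,0,0,1],[0,0,0,0,0,0,1]]'
python3 -c "
from h import *
togo([.5009,.3415,.15])"
```

```text
clock: 15.8
eef_pos: [0.5405, 0.103, 0.2289]
tool_rot: [0.588, 0.711, 0.297, 0.245]
ft_force: [0.2, 0.5, 0.5]
grip_width: 0.0209
clock: 16.6
eef_pos: [0.5396, 0.1028, 0.222]
tool_rot: [0.637, 0.771, -0.002, -0.002]
ft_force: [0.1, 0.1, -1.4]
grip_width: 0.0206
clk 16.6 p [0.5396 0.1028 0.222 ] q [ 1.880e-01  3.480e-01  1.270e-01  1.357e+00  0.000e+00 -1.000e-03] F [ 0.1  0.1 -1.4] w 0.0206 jawdeg 100.83 tz [-0.006 -0.001 -1.   ]
togo units of 25mm in tool axes [9.669 0.291 2.877]
```

```bash
python3 -m inch '[[0.6,0.02,0,0,0,0,1],[0.9,0.03,0,0,0,0,1],[0.9,0.03,0,0,0,0,1],[0.9,0.03,0,0,0,0,1],[0.9,0.03,0,0,0,0,1],[0.9,0.03,0,0,0,0,1],[0.9,0.03,0,0,0,0,1],[0.9,0.03,0,0,0,0,1]]'
python3 -m inch '[[0.9,0.02,0,0,0,0,1],[0.9,0.02,0,0,0,0,1],[0.9,0.02,0,0,0,0,1],[0,0,0,0,0,0.0372,1],[0,0,0,0,0,0.0372,1],[0,0,0,0,0,0.0372,1],[0,0,0,0,0,0.0372,1],[0,0,0,0,0,0,1]]'
python3 - <<'E'
from h import *
import pickle
togo([.5009,.3415,.15])
c=bot.get_calibration('wrist');p,d=bot.camera('wrist');q,sd=bot.camera('side');cs=bot.get_calibration('side')
pickle.dump((c,p,d,cs,q,sd),open('cr.pkl','wb'))
cv2.imwrite('pics/c1.png',np.hstack([cv2.resize(p,(400,300)),cv2.resize(q[200:440,120:440],(400,300))]))
E
```

```text
clock: 17.4
eef_pos: [0.5102, 0.2746, 0.225]
tool_rot: [0.637, 0.771, -0.0, -0.001]
ft_force: [0.8, -0.5, -1.2]
grip_width: 0.0207
clock: 18.2
eef_pos: [0.4993, 0.3401, 0.225]
tool_rot: [0.798, 0.603, -0.001, -0.001]
ft_force: [0.6, -0.6, -0.9]
grip_width: 0.0206
clk 18.2 p [0.4993 0.3401 0.225 ] q [5.970e-01 4.550e-01 2.970e-01 1.414e+00 1.000e-03 8.750e-01] F [ 0.6 -0.6 -0.9] w 0.0206 jawdeg 74.11 tz [-0.002  0.    -1.   ]
togo units of 25mm in tool axes [0.071 0.054 2.998]
```

View pics/c1.png

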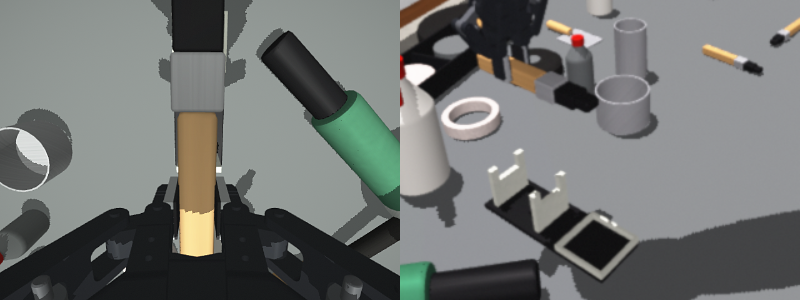

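The brush is level above the cradle. The side view shows the forks at (507,180) and (548,205), with the tray at (595,245). I'll cross-check the cradle's position from this second view.

```bash
python3 - <<'E'
from h import *
import pickle
c,p,d,cs,q,sd=pickle.load(open('cr.pkl','rb'))
P=cloud(cs,sd)
near=(np.hypot(P[...,0]-.50,P[...,1]-.34)<.1)&(P[...,2]>.03)&(P[...,2]<.085)&(sd>0)
n,l,s,ce=cv2.connectedComponentsWithStats(near.astype(np.uint8))
for i in range(1,n):
    if s[i,4]<30: continue
    w=P[l==i]; print(ce[i].round(),s[i,4],w[:,:2].min(0).round(4),w[:,:2].max(0).round(4),cv2.minAreaRect((w[:,:2]*1000).astype(np.float32)),w[:,2].max())
ax=np.array([.9613,-.2756]);ay=np.array([.2756,.9613]);o=np.array([.5009,.3415])
# expected prong tops in side image
pts=[np.r_[o+sx*.042*ax+sy*.024*ay,.072] for sx in(-1,1) for sy in(-1,1)]
pr=proj(cs,pts);print(pr.round(1))
z=q[290:440,170:330].copy();z=cv2.resize(z,None,fx=4,fy=4)
for a in pr: cv2.drawMarker(z,tuple(int(v) for v in (a-[170,290])*4),(0,0,255),0,10,1)
cv2.imwrite('pics/c2.png',z)
E
```

```text
[206. 339.] 515 [0.5264 0.2998] [0.5531 0.3625] ((539.2039794921875, 331.2506408691406), (62.63887405395508, 13.291014671325684), 75.3898696899414) 0.0740361338303529
[239. 358.] 539 [0.4485 0.3238] [0.4723 0.3851] ((459.9403076171875, 354.3641357421875), (61.30335998535156, 11.069018363952637), 75.48556518554688) 0.07365037658058193
[[247.7 338.7]
 [227.3 354.4]
 [214.3 320.6]
 [193.7 334.7]]
```

View pics/c2.png

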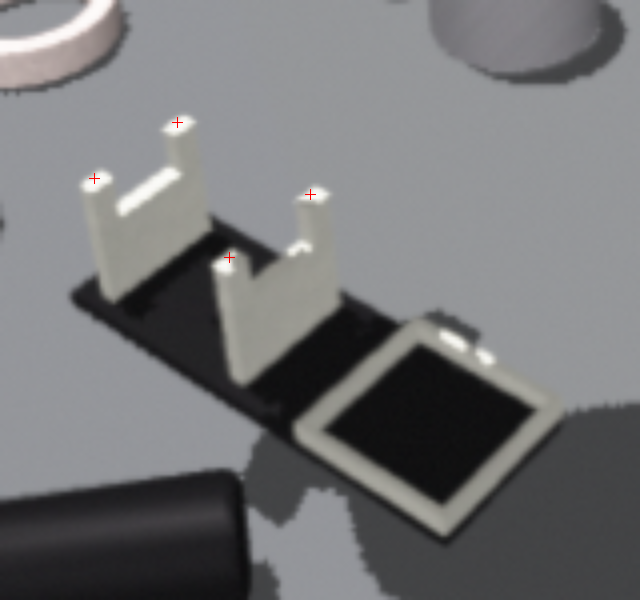

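The predicted prong tops (red) land within about 1 mm of the seen ones, so the cradle pose is good. I'll lower to just above the prongs.

```bash
python3 -m inch '[[0.086,0.03,0.4,0,0,0,1],[0,0,0.9,0,0,0,1],[0,0,0.9,0,0,0,1],[0,0,0.9,0,0,0,1],[0,0,0.9,0,0,0,1],[0,0,0.8,0,0,0,1],[0,0,0.8,0,0,0,1],[0,0,0,0,0,0,1]]'
python3 - <<'E'
from h import *
togo([.5005,.342,.0545])
p,d=bot.camera('wrist');q,sd=bot.camera('side')
cv2.imwrite('pics/c3.png',np.hstack([cv2.resize(p,(400,300)),cv2.resize(q[260:440,120:360],(400,300))]))
E
```

```text
clock: 19.1
eef_pos: [0.4989, 0.3399, 0.0805]
tool_rot: [0.798, 0.602, -0.005, -0.001]
ft_force: [-0.1, -1.0, -1.7]
grip_width: 0.0208
clk 19.1 p [0.4989 0.3399 0.0805] q [5.970e-01 5.500e-01 6.400e-02 1.095e+00 1.000e-03 8.750e-01] F [-0.1 -1.  -1.7] w 0.0208 jawdeg 74.1 tz [-0.009 -0.005 -1.   ]
togo units of 25mm in tool axes [0.108 0.047 1.039]
```

View pics/c3.png

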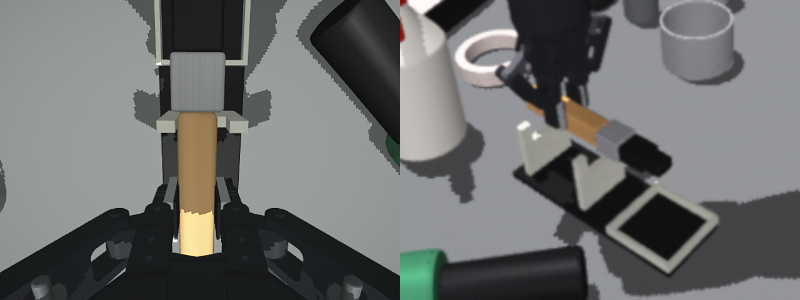

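The brush is over the slot but about 3 mm to the left in the wrist view (brush centre x≈197.5, fork centre 202.5). That agrees with the 2.7 mm the pose says is still to go. I'll correct it and lower slowly.

```bash
python3 -m inch '[[0.108,0.045,0,0,0,0,1],[0,0,0,0,0,0,1],[0,0,0.1,0,0,0,1],[0,0,0.15,0,0,0,1],[0,0,0.15,0,0,0,1],[0,0,0.15,0,0,0,1],[0,0,0.15,0,0,0,1],[0,0,0,0,0,0,1]]'
python3 - <<'E'
from h import *
togo([.5005,.342,.0545])
p,d=bot.camera('wrist');q,sd=bot.camera('side')
cv2.imwrite('pics/c4.png',np.hstack([cv2.resize(p,(400,300)),cv2.resize(q[260:440,120:360],(400,300))]))
E
```

```text
clock: 20.0
eef_pos: [0.5027, 0.3433, 0.0661]
tool_rot: [0.798, 0.602, -0.002, -0.001]
ft_force: [0.4, 0.2, -0.3]
grip_width: 0.0206
clk 20.0 p [0.5027 0.3433 0.0661] q [5.990e-01 5.690e-01 5.500e-02 1.061e+00 1.000e-03 8.770e-01] F [ 0.4  0.2 -0.3] w 0.0206 jawdeg 74.04 tz [-0.004 -0.002 -1.   ]
togo units of 25mm in tool axes [-0.074 -0.067  0.464]
```

View pics/c4.png

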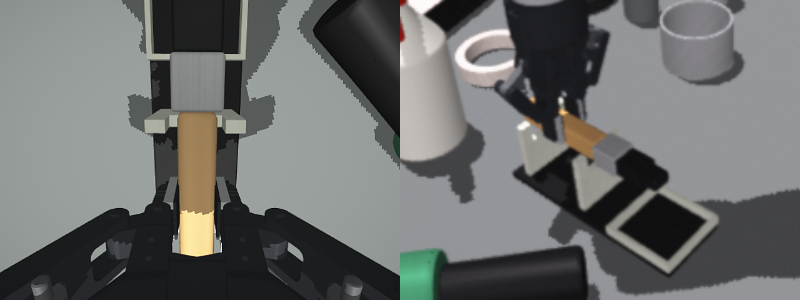

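The brush is in the slot, now about 1.5 mm over the other way. I'll make a small correction back and ease it down to contact.

```bash
python3 -m inch '[[-0.06,-0.06,0.1,0,0,0,1],[0,0,0.1,0,0,0,1],[0,0,0.1,0,0,0,1],[0,0,0.06,0,0,0,1],[0,0,0.04,0,0,0,1],[0,0,0,0,0,0,1],[0,0,0,0,0,0,1],[0,0,0,0,0,0,1]]'
python3 -c "
from h import *
togo([.5005,.342,.0545])"
```

```text
clock: 20.9
eef_pos: [0.5014, 0.3428, 0.0572]
tool_rot: [0.798, 0.602, -0.001, -0.001]
ft_force: [0.1, 0.3, -1.3]
grip_width: 0.0209
clk 20.9 p [0.5014 0.3428 0.0572] q [5.990e-01 5.740e-01 3.800e-02 1.037e+00 1.000e-03 8.780e-01] F [ 0.1  0.3 -1.3] w 0.0209 jawdeg 74.04 tz [-0.003 -0.    -1.   ]
togo units of 25mm in tool axes [-0.04  -0.026  0.107]
```

```bash
python3 -m inch '[[-0.03,-0.02,0.02,0,0,0,1],[0,0,0.03,0,0,0,1],[0,0,0.03,0,0,0,1],[0,0,0.03,0,0,0,1],[0,0,0,0,0,0,1],[0,0,0,0,0,0,1],[0,0,0,0,0,0,1],[0,0,0,0,0,0,1]]'
python3 - <<'E'
from h import *
togo([.5005,.342,.0545])
p,d=bot.camera('wrist');q,sd=bot.camera('side')
cv2.imwrite('pics/c5.png',np.hstack([cv2.resize(p,(400,300)),cv2.resize(q[290:410,150:310],(400,300))]))
E
```

```text
clock: 21.7
eef_pos: [0.5006, 0.3421, 0.0543]
tool_rot: [0.798, 0.602, -0.001, -0.001]
ft_force: [-0.1, 0.1, -0.3]
grip_width: 0.0208
clk 21.7 p [0.5006 0.3421 0.0543] q [5.99e-01 5.75e-01 3.20e-02 1.03e+00 1.00e-03 8.77e-01] F [-0.1  0.1 -0.3] w 0.0208 jawdeg 74.04 tz [-0.003 -0.001 -1.   ]
togo units of 25mm in tool axes [-0.006 -0.003 -0.008]
```

View pics/c5.png

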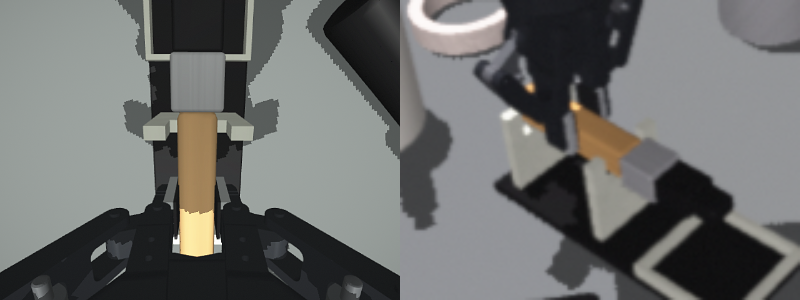

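It's centred (fork 143–254, brush 197.5) but there's no contact force yet. I'll go down in 0.5 mm steps.

```bash
python3 -m inch '[[0,0,0.02,0,0,0,1],[0,0,0.02,0,0,0,1],[0,0,0,0,0,0,1],[0,0,0,0,0,0,1],[0,0,0,0,0,0,1],[0,0,0,0,0,0,1],[0,0,0,0,0,0,1],[0,0,0,0,0,0,1]]'
python3 -m inch '[[0,0,0.02,0,0,0,1],[0,0,0,0,0,0,1],[0,0,0,0,0,0,1],[0,0,0,0,0,0,1],[0,0,0,0,0,0,1],[0,0,0,0,0,0,1],[0,0,0,0,0,0,1],[0,0,0,0,0,0,1]]'
python3 -c "
from h import *
togo([.5005,.342,.0545])"
```

```text
clock: 22.6
eef_pos: [0.5006, 0.3421, 0.0541]
tool_rot: [0.798, 0.602, -0.001, -0.001]
ft_force: [-1.6, -1.1, 5.7]
grip_width: 0.0207
clock: 23.4
eef_pos: [0.5006, 0.3422, 0.0541]
tool_rot: [0.798, 0.602, -0.001, -0.001]
ft_force: [-4.2, -2.0, 8.4]
grip_width: 0.0205
clk 23.4 p [0.5006 0.3422 0.0541] q [5.990e-01 5.750e-01 3.100e-02 1.029e+00 1.000e-03 8.770e-01] F [-4.2 -2.   8.4] w 0.0205 jawdeg 74.05 tz [-0.002 -0.    -1.   ]
togo units of 25mm in tool axes [-0.008 -0.004 -0.014]
```

It's seated: contact at 8 N and at the expected height. I'll relieve the push slightly and open gradually.

```bash
python3 -m inch '[[0,0,-0.02,0,0,0,1],[0,0,-0.01,0,0,0,1],[0,0,0,0,0,0,0.45],[0,0,0,0,0,0,0.35],[0,0,0,0,0,0,0.2],[0,0,0,0,0,0,0],[0,0,0,0,0,0,-0.2],[0,0,0,0,0,0,-0.3]]'
python3 - <<'E'
from h import *
state()
p,d=bot.camera('wrist');q,sd=bot.camera('side')
cv2.imwrite('pics/c6.png',np.hstack([cv2.resize(p,(400,300)),cv2.resize(q[290:410,150:310],(400,300))]))
E
```

```text
clock: 24.2
eef_pos: [0.5006, 0.3421, 0.0534]
tool_rot: [0.798, 0.602, -0.001, -0.001]
ft_force: [-0.5, -0.1, -0.0]
grip_width: 0.0555
clk 24.2 p [0.5006 0.3421 0.0534] q [5.990e-01 5.760e-01 3.100e-02 1.028e+00 1.000e-03 8.770e-01] F [-0.5 -0.1 -0. ] w 0.0555 jawdeg 74.05 tz [-0.003 -0.001 -1.   ]
```

View pics/c6.png

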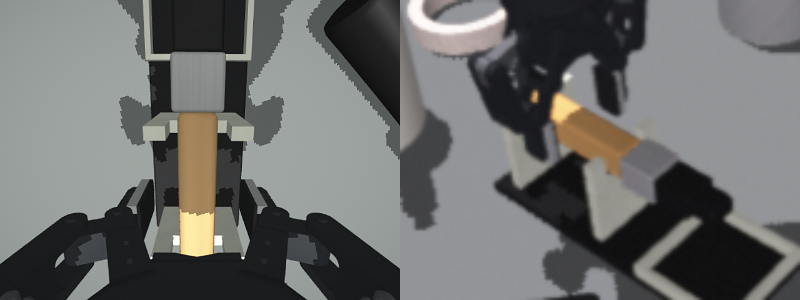

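The jaws are open clear of the handle at 55 mm, and the brush rests in both slots. I'll lift straight up.

```bash
python3 -m inch '[[0,0,-0.2,0,0,0,-0.3],[0,0,-0.4,0,0,0,-0.3],[0,0,-0.8,0,0,0,-0.3],[0,0,-1,0,0,0,-0.3],[0,0,-1,0,0,0,-0.3],[0,0,-1,0,0,0,-0.3],[0,0,-1,0,0,0,-0.3],[0,0,-1,0,0,0,-0.3]]'
python3 -m inch '[[-1,0,-0.3,0,0,0,-0.3],[-1,0,-0.3,0,0,0,-0.3],[-1,0,-0.3,0,0,0,-0.3],[-1,0,-0.3,0,0,0,-0.3],[-1,0,-0.3,0,0,0,-0.3],[-1,0,-0.3,0,0,0,-0.3],[-1,0,0,0,0,0,-0.3],[0,0,0,0,0,0,-0.3]]'
python3 - <<'E'
from h import *
import pickle
state()
c=bot.get_calibration('top');cs=bot.get_calibration('side')
t,td=bot.camera('top');q,sd=bot.camera('side')
P=cloud(cs,sd); hsv=cv2.cvtColor(q,cv2.COLOR_BGR2HSV)
m=((hsv[...,0]>5)&(hsv[...,0]<30)&(hsv[...,1]>50)&(np.hypot(P[...,0]-.5,P[...,1]-.34)<.1))
w=P[m];print('handle z',np.percentile(w[:,2],[2,50,98]).round(4),cv2.minAreaRect((w[:,:2]*1000).astype(np.float32)))
P=cloud(c,td)
b=(np.hypot(P[...,0]-.46,P[...,1]-.09)<.08)&(abs(P[...,2]-.064)<.008)
print('cup',cv2.minEnclosingCircle((P[b][:,:2]*1000).astype(np.float32)))
ax=np.array([.9613,-.2756]);o=np.array([.5009,.3415])
print('exp tip,butt top px',proj(c,[np.r_[o-.135*ax,.062],np.r_[o+.055*ax,.062]]))
cv2.imwrite('pics/f1.png',np.hstack([cv2.resize(t[180:330,100:300],(400,300)),cv2.resize(q[270:420,140:340],(400,300))]))
cv2.imwrite('pics/f2.png',t)
E
```

```text
clock: 25.1
eef_pos: [0.5011, 0.3422, 0.2159]
tool_rot: [0.798, 0.602, -0.001, -0.001]
ft_force: [0.9, -0.1, -0.6]
grip_width: 0.0561
clock: 25.9
eef_pos: [0.4525, 0.1718, 0.2606]
tool_rot: [0.799, 0.601, -0.001, -0.0]
ft_force: [0.2, 1.1, -0.1]
grip_width: 0.0557
clk 25.9 p [0.4525 0.1718 0.2606] q [ 0.363  0.199  0.028  1.401 -0.     0.644] F [ 0.2  1.1 -0.1] w 0.0557 jawdeg 73.88 tz [-0.001 -0.    -1.   ]
handle z [0.0255 0.0724 0.0752] ((498.23309326171875, 317.7421875), (83.64601135253906, 118.75167083740234), 72.57759094238281)
cup ((462.0400085449219, 87.9359130859375), 48.173187255859375)
exp tip,butt top px [[148.58258952 287.56969278]
 [172.69991657 204.81449226]]
```

View pics/f1.png

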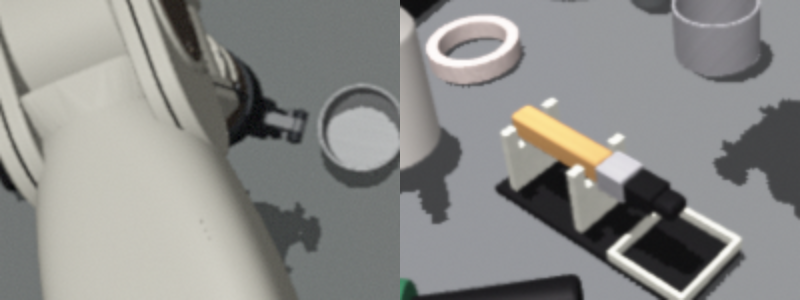

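View pics/f2.png

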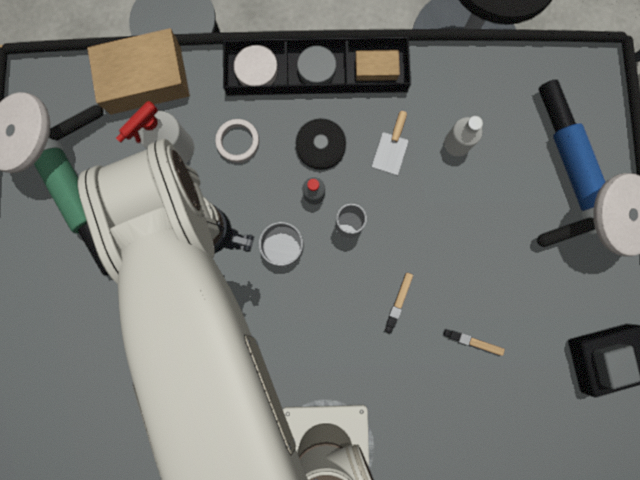

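The side view shows the brush flat in both slots at (560,140) with its bristles over the tray near (665,205). The handle top is at z≈0.074 (50 + 24 mm expected), the cup hasn't moved (462.0, 87.9 mm) and the robot is clear. I'm handing in.

```bash
python3 -c "
from workcell import bot
print(bot.job_done())"
```

```text
the job is handed in; nothing more can be done
None
```

I gripped the largest brush at mid-handle and dipped its tip about 36 mm below the wide cup's rim, with no contact force. I then laid it flat in the two-forked cradle with its bristles over the drip tray and let go. Contact as it seated was about 8 N, and I handed in at about 26 s.

**Last checks:**
- **Brush:** the handle top is at about 74 mm, as expected when it is seated. The side view shows it in both slots with the bristles out over the tray.
- **Cup:** it is within 0.1 mm of where it started.
- **Bystanders:** all look unmoved in the top view. The foot of the spray bottle is partly hidden by the arm there.
- **Robot:** it is well clear and touching nothing.

**Disagreed or not checked:**
- The first tilt of about 56° brought joint 3 close to its limit, so I dipped at 45°.
- The final handle outline came out at 119 x 84 mm in the side view because the colour mask also caught other surfaces, so I relied on the handle height and the picture for the final placing.
- The arm hid the cradle in the last top view, so that placing has no top-view check.

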